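# Seat two flask-carrier plates on their dowelled rack bases

### The job

Load both flask-carrier plates, the yellow and the green, onto the two blue rack bases with white decks, each on the base whose dowel spacing matches its holes. Line up both holes over both dowels, then lower the plate gently until it sits fully home, flat on the deck, without dropping it. Leave the bottle, the mug and the jar where they stand.

Things in the scene. Friction and masses are not known exactly. Their poses are not given: they have to be found in the camera images.
- wide_base: Blue rack base with a white deck, 96 (x) by 160 (y) by 25 mm high, fixed to the bench. Two dark steel dowels on the deck's long centre line (y), 104 mm apart, 52 mm either side of the middle; each 14 mm in diameter, rising 24 mm above the deck: straight for 14 mm, then a cone narrowing to 7 mm. Origin: centre of the underside, z up.
- wide_base_seat (a point): Centre of the deck's top face of wide_base (25 mm above the bench), midway between the dowels: the middle of the matching plate's underside comes here when fully home. Axes as the base.
- narrow_base: Blue rack base with a white deck, 96 (x) by 160 (y) by 25 mm high, fixed to the bench. Two dark steel dowels on the deck's long centre line (y), 70 mm apart, 35 mm either side of the middle; each 14 mm in diameter, rising 24 mm above the deck: straight for 14 mm, then a cone narrowing to 7 mm. Origin: centre of the underside, z up.
- narrow_base_seat (a point): Centre of the deck's top face of narrow_base (25 mm above the bench), midway between the dowels: the middle of the matching plate's underside comes here when fully home. Axes as the base.
- wide_plate: Yellow flask-carrier plate, 70 (x) by 140 (y) by 10 mm, about 0.18 kg, loose, lying flat, right way up. Two 17 mm through-holes on its long centre line (y), 104 mm apart, 52 mm either side of the middle, fit only wide_base, either way round (half a turn is the same). Dark steel rims ring the holes; four black rubber pads, 3 mm high, mark the corners. Origin: centre of the underside, z up.
- wide_plate_grip (a point): Middle of the top edge of the black upright grip fin at the middle of wide_plate, 54 mm above the plate's underside. The fin is 14 mm thick (x), 36 mm long (y) and stands from 10 to 54 mm above the underside; pinch it across its thickness from above. Axes as the plate.
- narrow_plate: Green flask-carrier plate, 70 (x) by 140 (y) by 10 mm, about 0.18 kg, loose, lying flat, right way up. Two 17 mm through-holes on its long centre line (y), 70 mm apart, 35 mm either side of the middle, fit only narrow_base, either way round (half a turn is the same). Dark steel rims ring the holes; four black rubber pads, 3 mm high, mark the corners. Origin: centre of the underside, z up.
- narrow_plate_grip (a point): Middle of the top edge of the black upright grip fin at the middle of narrow_plate, 54 mm above the plate's underside. The fin is 14 mm thick (x), 36 mm long (y) and stands from 10 to 54 mm above the underside; pinch it across its thickness from above. Axes as the plate.
- reagent: Amber bottle with a blue cap, 68 mm across, 125 mm high, standing by the work; a bystander. Origin: centre of its underside.
- mug: Red mug, 76 mm across plus its handle, 85 mm high; a bystander. Origin: centre of its underside.
- jar: Orange jar with a white lid, 64 mm across, 75 mm high, amid the work; a bystander. Origin: centre of its underside.
Mind the look-alikes: they are no part of the job. Several things have the shape of the wide_plate; the one meant has the colours described above. There is more than one size of the narrow_plate; the one meant has the size given above.

How it is judged:
At the end, for the whole second after the job is handed in: Each plate on the base of its own dowel spacing, a dowel through each hole: underside within 3 mm of the deck, middle within 5 mm of the deck's, long axes within 0.09 rad (either way round), level within 0.04 rad, at rest, released. Bottle, mug and jar upright within 30 mm of their places (z of wide_plate in the frame of wide_base_seat between -0.003 and 0.003 m and horizontal distance between wide_plate and wide_base_seat below 0.005 m and angle between the y axis of wide_plate and the y axis of wide_base_seat, either way round below 0.09 rad and angle between each of wide_plate, narrow_plate's own z axis and vertical below 0.04 rad and linear speed of each of wide_plate, narrow_plate below 0.02 m/s and contact force between the fingers and wide_plate below 0.1 N and z of narrow_plate in the frame of narrow_base_seat between -0.003 and 0.003 m and horizontal distance between narrow_plate and narrow_base_seat below 0.005 m and angle between the y axis of narrow_plate and the y axis of narrow_base_seat, either way round below 0.09 rad and contact force between the fingers and narrow_plate below 0.1 N); the robot touches nothing.
It fails at once if the yellow plate is dropped (it falls freely from more than about 10 mm) (contact force between the fingers and wide_plate below 0.05 N and linear speed of wide_plate above 0.45 m/s).
It fails at once if the green plate is dropped (it falls freely from more than about 10 mm) (contact force between the fingers and narrow_plate below 0.05 N and linear speed of narrow_plate above 0.45 m/s).
It fails at once if the reagent is knocked over or pushed away more than 30 mm (distance of reagent from where it was at the start of the episode above 0.03 m or angle between reagent's own z axis and vertical above 0.5 rad).
It fails at once if the mug is knocked over or pushed away more than 30 mm (distance of mug from where it was at the start of the episode above 0.03 m or angle between mug's own z axis and vertical above 0.5 rad).
It fails at once if the jar is knocked over or pushed away more than 30 mm (distance of jar from where it was at the start of the episode above 0.03 m or angle between jar's own z axis and vertical above 0.5 rad).
It also fails if it takes over 64 s, if anything falls off the work surface, if the arm or the gripper's body presses on something with over 40 N, if the wrist force passes 120 N, or if a joint passes its speed limit or range.

### The arm

A 7-joint arm with a two-finger parallel gripper is mounted at the origin on the work surface. World frame = base frame: x ahead of the robot, y to its left, z up, the work surface at z = 0. Lengths are in m, angles in rad, forces in N, time in s.
With the tool pointing down it reaches from about 0.4 to 0.925 m from the base axis. Payload 4.1 kg.
Tool frame: the origin (TCP) lies midway between the tips of the shut fingers; the grasp point (between the pads) lies 19 mm behind it; z points along the fingers, y is the line along which they close (so a half turn about z gives the same grasp; the last joint's range is limited). The gripper opens to 85 mm and grips with 20 to 120 N. Pads are 22 mm wide; open, the fingers measure 114 mm over their backs; the gripper's body (76 mm by 85 mm) begins 54 mm behind the grasp point. The pads swing forward as they close: fully open they stand 13 mm farther back than shut.
Start: joints at [-1.267, 0.398, 0.045, 1.537, -0.019, 1.207, -0.051], TCP at [0.255, 0.598, 0.204] pointing down, gripper open.
Joint ranges: [-2.82, 2.82], [-0.49, 2.23], [-1.37, 1.46], [0, 2.46], [-1.36, 4.5], [0.23, 2], [-2.94, 2.94]. Speed limits (rad/s): [2.57, 2.57, 3.14, 3.14, 3.14, 3.14, 3.14].

### API

Orientations are given as a rotation vector (axis times angle).
In Python, from rig import env gives the robot as it stands.
- The arm moves only by the tool servo_tool, never from a script. Its argument "deltas" is a list of rows, each a list of 5 numbers: the shift along the tool's x, y, z as a fraction of full scale, then the turn about the tool's z as a fraction of full scale, then the opening, from -1 (shut) to 1 (fully open), so that 0 is half open. In form: [[x, y, z, twist, claw], ...]. A call has 1 to 20 rows; each row shifts and turns the commanded pose from where the row before left it, along the tool's axes as they then stand; what a row does not reach is not made up. Full scale, the value 1, is 0.02 m for a shift and 0.1 rad for a turn. A row lasts 1/10 s, in which the tool goes at most 50 mm and 8.59 degrees, less where a joint would pass 70% of its speed; a pose out of reach is approached as far as the arm can. A call with a number of a shift or a turn outside -1 to 1 is refused whole. A call with a gripper value outside its range is refused whole. The fingers move at their own pace and stop on an object; "squeeze" is the grip in N (left out, the last holds). Time passes only in rows, so rows that do not move let the fingers close. It gives the time, the measured TCP pose, the force, the opening and the grip force at its end, in the units of the state.
- env.get_state(): the state, without advancing time (a new reading comes with each control period).
- env.capture(name): name is "side" or "top" or "wrist"; returns a dict with "image" (480x640x3 uint8, blue, green, red), "range_z" (480x640 float32, m along the optical axis (not along the pixel's ray), 0 where there is no reading), "fx", "fy", "cx", "cy" (pixels), "T" (4x4, takes a point from camera to world coordinates). Camera axes: x right, y down, z forward; pixel columns grow to the right and rows downward; lengths in m; the calibration is good to about 2 mm. The wrist camera is an equidistant fisheye: a pixel r from the principal point sees the ray r / f radians off the axis. A picture is of the moment at which its call begins.
- env.sign_off(): hands the job in; it is judged then, once.
The state is a dict: "time_s": time; "q": joint angles; "joint_vel": joint speeds; "joint_torque": joint torques, N m; "tool_pos": TCP position; "tcp_rot": TCP orientation; "force": force on the tool from outside, world axes, zero at the start; "moment": the same for the moment, N m; "gripper_width": opening from 0.0 (shut) to 1.0 (fully open); "gripper_force": force on a finger pad.
Only numpy, scipy, OpenCV 4.12 (cv2) and the standard library are available. Lean on these libraries where they do the work, as an engineer would, in place of code of your own. Each camera call takes 0.05 s, during which the arm holds its last target. There are 200 camera calls.

## Working session

There is one attempt and no reset: what is moved stays moved. The work goes in short steps, Python scripts to look and compute and a tool call to move; the robot and the scene stay as the last step left them, time stands still between calls to the robot, and variables do not carry over. Pictures are saved under pics/ and viewed, at most 10 in all, crops included, and the job is handed in when it is done.

Besides the shell and the picture viewer there is one more tool, called after "Request:" as name(argument=value, ...) on one line, values as JSON. servo_tool: Moves the arm, as the interface text tells. Its arguments: {"type":"object","properties":{"deltas":{"type":"array"},"squeeze":{"type":"number"}},"required":["deltas"]}

```bash
mkdir -p pics
cat > h.py <<'E'
import numpy as np, cv2
from rig import env
def cap(n):
    c=env.capture(n); np.savez('%s.npz'%n,**c); return c
def load(n): return dict(np.load('%s.npz'%n))
def pts(c):
    v,u=np.mgrid[0:480,0:640].astype(float); z=c['range_z']
    P=np.stack([(u-c['cx'])/c['fx']*z,(v-c['cy'])/c['fy']*z,z],-1)
    return P@c['T'][:3,:3].T+c['T'][:3,3]
E
python3 - <<'E'
from h import *
for n in('top','side'):
    c=cap(n); cv2.imwrite('pics/%s1.png'%n,c['image']); print(n,c['fx'],c['cx'],c['T'].round(3).tolist())
s=env.get_state(); print({k:np.round(s[k],3) for k in('time_s','tool_pos','tcp_rot','gripper_width')})
E
```

```text
top 443.9595024281068 320.1397687434501 [[-0.023, -0.996, 0.088, 0.454], [-1.0, 0.024, 0.017, -0.024], [-0.019, -0.088, -0.996, 1.035], [0.0, 0.0, 0.0, 1.0]]
side 536.3869443500826 320.00791824440006 [[0.73, -0.426, 0.534, -0.115], [-0.683, -0.475, 0.555, -0.711], [0.017, -0.77, -0.638, 0.866], [0.0, 0.0, 0.0, 1.0]]
{'time_s': np.float64(0.1), 'tool_pos': array([0.255, 0.597, 0.203]), 'tcp_rot': array([-6.280e-01, -3.078e+00,  3.000e-03]), 'gripper_width': np.float64(0.997)}
```

View pics/top1.png

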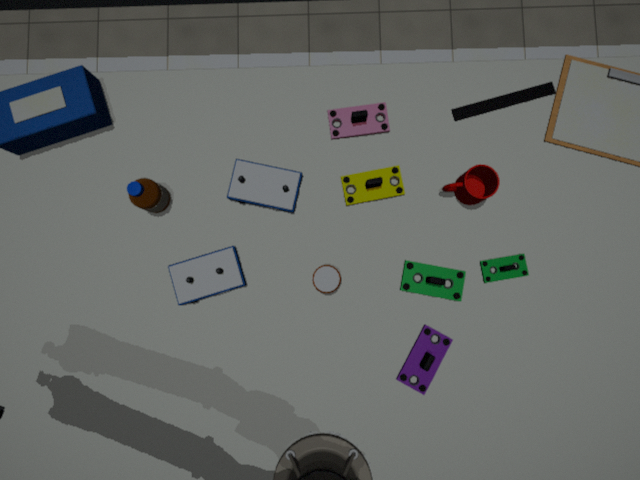

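View pics/side1.png

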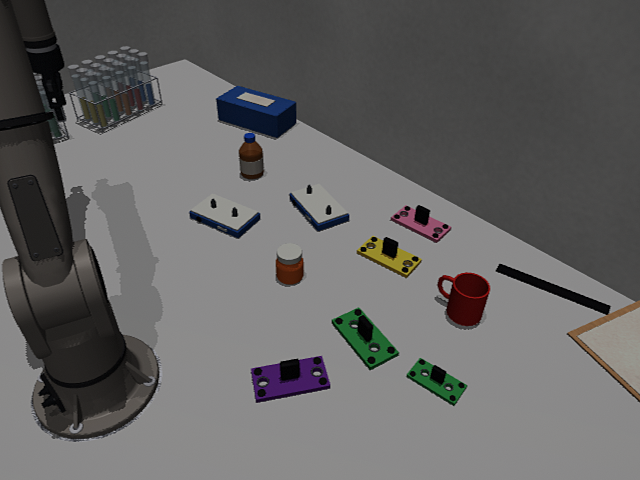

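Top view: the two bases are at (265,185), with dowels far apart at (241,179) and (286,188), so wide, and at (207,275), with dowels at (190,280) and (220,271), so narrow.
- **Wide plate candidates:** yellow (373,185), pink (358,120) and purple (425,360). I choose yellow.
- **Narrow plate candidates:** green (433,281) and a smaller green (504,267). I choose (433,281), subject to a size check.
- **Bystanders:** jar (327,279), mug (475,185), bottle (148,195).

```bash
cat >> h.py <<'E'
def ray(c,uv,z):
    uv=np.atleast_2d(np.asarray(uv,float)); d=np.c_[(uv[:,0]-c['cx'])/c['fx'],(uv[:,1]-c['cy'])/c['fy'],np.ones(len(uv))]@c['T'][:3,:3].T
    o=c['T'][:3,3]; return o+d*((z-o[2])/d[:,2])[:,None]
def blobs(m,amin=3):
    n,l,s,ce=cv2.connectedComponentsWithStats(m.astype(np.uint8)); return [(s[i,4],ce[i]) for i in range(1,n) if s[i,4]>=amin]
def rect(c,m,z):
    """min-area rectangle of the mask's hull at plane z: centre, size, long axis angle"""
    ct=max(cv2.findContours(m.astype(np.uint8),cv2.RETR_EXTERNAL,cv2.CHAIN_APPROX_NONE)[0],key=cv2.contourArea)[:,0]
    P=ray(c,ct,z)[:,:2]; r=cv2.minAreaRect((P*1000).astype(np.float32)); b=cv2.boxPoints(r)
    e=max((b[1]-b[0],b[2]-b[1]),key=np.linalg.norm); return np.array(r[0]),np.array(r[1]),np.arctan2(e[1],e[0]),ct
E
python3 - <<'E'
from h import *
for n in('top','side'):
    c=load(n); im=c['image']; hsv=cv2.cvtColor(im,cv2.COLOR_BGR2HSV); H,S,V=cv2.split(hsv); P=pts(c)
    boxes={'top':dict(yellow=(335,155,410,212),green=(395,250,470,305),small=(475,248,532,288),wide=(222,152,308,217),narrow=(162,240,250,308)),
     'side':dict(yellow=(350,228,428,278),green=(325,300,402,370),small=(400,352,470,408),wide=(284,180,352,232),narrow=(185,188,264,238))}[n]
    for k,(a,b,d,e) in boxes.items():
        w=np.zeros(H.shape,bool); w[b:e,a:d]=1
        base=k in('wide','narrow')
        m=w&((S<60)&(V>150) if base else (S>120)&(V>60)&(abs(H.astype(int)-(28 if k=='yellow' else 65))<18))
        z=.025 if base else .01
        ce,sz,an,ct=rect(c,m,z)
        hull=np.zeros(H.shape,np.uint8); cv2.fillConvexPoly(hull,cv2.convexHull(ct),1)
        print(n,k,ce.round(1),sz.round(1),an.round(3),'medz',np.median(P[m][:,2]).round(4),'maxz',P[hull>0][:,2].max().round(4))
        dk=(hull>0)&(V<60)
        for A,q in blobs(dk):
            hh=.013 if not base else .037
            print('   dark',A,q.round(1),(ray(c,q,hh)[0,:2]*1000).round(1))
        if n=='top':
            t=w&(P[...,2]>(.035 if base else .03))
            for A,q in blobs(t): 
                mm=(cv2.connectedComponents(t.astype(np.uint8))[1]); lab=mm[int(round(q[1])),int(round(q[0]))]
                print('   high',A,q.round(1),(P[mm==lab].mean(0)*1000).round(1))
    for k,(u,v,z) in {'top':dict(jar=(327,279,.075),mug=(480,183,.085),bottle=(135,190,.125))}.get(n,{}).items(): print(k,ray(c,(u,v),z).round(3))
im=load('top')['image'][150:310,330:535]; cv2.imwrite('pics/crop1.png',cv2.resize(im,None,fx=3.5,fy=3.5))
E
```

```text
top yellow [ 673.3 -132.1] [ 70.4 139.6] -1.406 medz 0.0102 maxz 1.0348
   dark 27 [394.5 169.9] [ 707.1 -184.8]
   dark 26 [345.9 179.4] [687.5 -70.8]
   dark 142 [373.3 182.6] [ 678.2 -134.5]
   dark 11 [396.5 178.7] [ 686.  -188.8]
   dark 17 [350.5 186.3] [671. -81.]
   dark 27 [398.8 189.7] [ 659.9 -193. ]
   dark 30 [349.9 199.2] [640.5 -78.7]
   high 128 [373.9 182.3] [ 667.2 -130.    65.8]
top green [ 448.  -261.9] [139.4  68.6] 1.364 medz 0.0101 maxz 1.0348
   dark 32 [409.5 265.5] [ 483.3 -210.7]
   dark 24 [419.2 276.9] [ 456.8 -231.9]
   dark 33 [459.6 274.6] [ 459.9 -323.7]
   dark 3 [413. 278.] [ 454.6 -217.5]
   dark 168 [437.4 281.1] [ 446.2 -272.6]
   dark 34 [405.8 286.1] [ 436.6 -200.4]
   dark 33 [456.4 295.5] [ 412.7 -314.2]
   high 123 [436.2 280.8] [ 447.3 -259.    59.7]
top small [ 473.1 -425.9] [ 49.5 101.6] -1.419 medz 0.0075 maxz 1.0348
   dark 19 [521.  257.2] [ 496.2 -465.2]
   dark 15 [484.6 263.4] [ 484.1 -381.8]
   dark 101 [508.4 267.5] [ 473.5 -435.3]
   dark 11 [495.1 269.7] [ 469.1 -404.8]
   dark 17 [524.2 272.2] [ 461.9 -470.4]
   dark 16 [487.5 278.5] [ 449.6 -386.5]
   high 60 [509.1 268. ] [ 471.9 -426.3   38.8]Traceback (most recent call last):
  File "<stdin>", line 11, in <module>
  File "h.py", line 17, in rect
    ct=max(cv2.findContours(m.astype(np.uint8),cv2.RETR_EXTERNAL,cv2.CHAIN_APPROX_NONE)[0],key=cv2.contourArea)[:,0]
       ~~~^^^^^^^^^^^^^^^^^^^^^^^^^^^^^^^^^^^^^^^^^^^^^^^^^^^^^^^^^^^^^^^^^^^^^^^^^^^^^^^^^^^^^^^^^^^^^^^^^^^^^
ValueError: max() iterable argument is empty
```

Run:
```python
from h import *
for n in('top','side'):
    c=load(n); im=c['image']; hsv=cv2.cvtColor(im,cv2.COLOR_BGR2HSV); H,S,V=cv2.split(hsv); P=pts(c)
    for k,(a,b,d,e) in {'top':dict(wide=(222,152,308,217),narrow=(162,240,250,308)),'side':dict(wide=(284,180,352,232),narrow=(185,188,264,238))}[n].items():
        w=np.zeros(H.shape,bool); w[b:e,a:d]=1
        if n=='top': m=w&(abs(P[...,2]-.025)<.006)&(c['range_z']>0)
        else: m=w&(S<70)&(V>110)&(abs(P[...,2]-.025)<.008)
        ce,sz,an,ct=rect(c,m,.025)
        hull=np.zeros(H.shape,np.uint8); cv2.fillConvexPoly(hull,cv2.convexHull(ct),1)
        print(n,k,ce.round(1),sz.round(1),an.round(3),'medz',np.median(P[m][:,2]).round(4),'medV',np.median(V[m]))
        for A,q in blobs((hull>0)&(V<70),6): print('   dark',A,q.round(1),(ray(c,q,.037)[0,:2]*1000).round(1))
    if n=='top':
        for k,(u,v,z) in dict(jar=(327,279,.075),mug=(480,183,.085),bottle=(135,190,.125)).items(): print(k,ray(c,(u,v),z).round(3))
im=load('top')['image'][150:310,330:535]; cv2.imwrite('pics/crop1.png',cv2.resize(im,None,fx=3.5,fy=3.5))
```

```text
top wide [675.  118.5] [158.8  97. ] 1.333 medz 0.0249 medV 125.0
   dark 16 [300.  181.5] [680.1  35.2]
   dark 35 [241.4 179. ] [689.5 169.6]
   dark 31 [285.3 188.3] [665.2  69.1]
   dark 139 [266.3 203.7] [630.7 113. ]
top narrow [469.7 253.1] [ 97.5 158.8] -1.297 medz 0.0248 medV 125.0
   dark 47 [239.3 264.3] [494.2 175.8]
   dark 34 [219.1 270.5] [481.3 221.4]
   dark 36 [189.7 279.6] [462.5 288.1]
   dark 11 [239.2 286.7] [443.9 176.3]
   dark 8 [215.  294.5] [427.8 230.8]
   dark 48 [195.6 300.4] [415.6 274.5]
jar [[ 0.457 -0.021  0.075]]
mug [[ 0.655 -0.356  0.085]]
bottle [[0.651 0.376 0.125]]
side wide [677.4 117.9] [158.4  88.1] 1.336 medz 0.0259 medV 149.0
   dark 34 [309.  189.9] [685.9 166.9]
   dark 40 [328.2 210. ] [662.3  67.6]
   dark 17 [338.  216.6] [661.5  30.8]
side narrow [471.7 256.7] [ 88.  150.6] -1.295 medz 0.0259 medV 149.0
   dark 39 [213.  203.4] [459.5 286.9]
   dark 42 [234.3 212.2] [478.  219.5]
```

View pics/crop1.png

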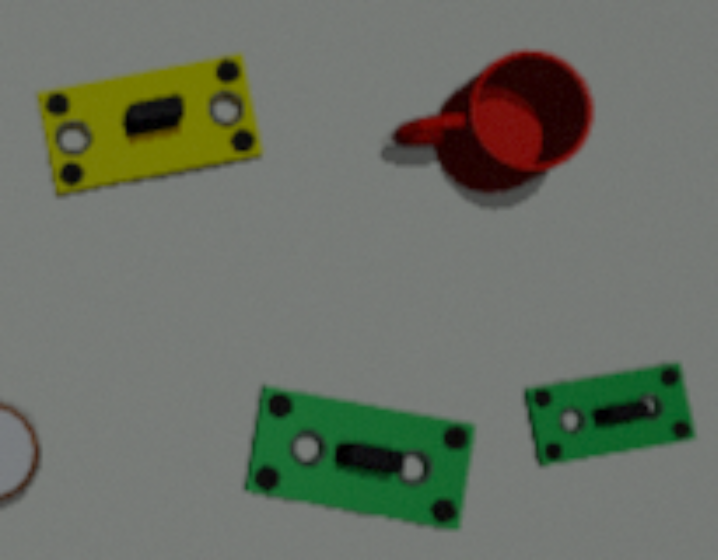

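The crop shows yellow at (150,120), larger green at (360,460) and a smaller 50 x 100 mm green at (610,415). The chosen pair measure 70 x 140 mm, as described. Moving to yellow.

Request:
servo_tool(deltas=[[0,0,0,0.5,1],[0,0,0,1,1],[0,0,0,1,1],[0,0,0,1,1],[0,0,0,1,1],[0,0,0,1,1],[0,0,0,1,1],[0,0,0,1,1],[0,0,0,1,1],[0,0,0,1,1],[-0.5,0.18,0,0.5,1],[-1,0.37,0,0,1],[-1,0.37,0,0,1],[-1,0.37,0,0,1],[-1,0.37,0,0,1],[-1,0.37,0,0,1],[-1,0.37,0,0,1],[-1,0.37,0,0,1],[-1,0.37,0,0,1],[-1,0.37,0,0,1]])

```text
time_s: 2.1
tool_pos: [0.3571, 0.4209, 0.2039]
tcp_rot: [-2.028, -2.399, -0.001]
force: [2.0, 0.5, -0.6]
gripper_width: 1.003
gripper_force: 0.0
```

Request:
servo_tool(deltas=[[-1,0.37,0,0,1],[-1,0.37,0,0,1],[-1,0.37,0,0,1],[-1,0.37,0,0,1],[-1,0.37,0,0,1],[-1,0.37,0,0,1],[-1,0.37,0,0,1],[-1,0.37,0,0,1],[-1,0.37,0,0,1],[-1,0.37,0,0,1],[-1,0.37,0,0,1],[-1,0.37,0,0,1],[-1,0.37,0,0,1],[-1,0.37,0,0,1],[-1,0.37,0,0,1],[-1,0.37,0,0,1],[-1,0.37,0,0,1],[-1,0.37,0,0,1],[-1,0.37,0,0,1],[-1,0.37,0,0,1]])

```text
time_s: 4.1
tool_pos: [0.5691, 0.0514, 0.2038]
tcp_rot: [-2.028, -2.399, -0.001]
force: [-0.6, 0.0, -0.3]
gripper_width: 1.001
gripper_force: 0.0
```

Request:
servo_tool(deltas=[[-1,0.37,0.5,0,1],[-1,0.37,0.5,0,1],[-1,0.37,0.5,0,1],[-1,0.37,0.5,0,1],[-1,0.37,0.5,0,1],[-1,0.37,0.5,0,1],[-1,0.37,0.5,0,1],[-1,0.37,0.5,0,1],[-0.7,0.3,0,0,1],[-0.4,0.1,0,0,1],[0,0,0,0,1],[0,0,0,0,1]])

```text
time_s: 5.3
tool_pos: [0.6659, -0.1144, 0.1243]
tcp_rot: [-2.026, -2.401, -0.002]
force: [0.2, 0.8, -0.1]
gripper_width: 1.0
gripper_force: 0.0
```

```bash
cat >> h.py <<'E'
from scipy.spatial.transform import Rotation as R
def goto(x,y,z,yaw,s=None):
    """units (tool x,y,z, twist) from now to target TCP; yaw = world angle of tool y; shifts in tool axes before and after the twist"""
    s=s or env.get_state(); M=R.from_rotvec(s['tcp_rot']).as_matrix(); d=np.array([x,y,z])-s['tool_pos']
    cur=np.arctan2(M[1,1],M[0,1]); a=M.T@d/.02; tw=-(yaw-cur); tw=(tw+np.pi/2)%np.pi-np.pi/2
    M2=M@R.from_rotvec([0,0,tw]).as_matrix(); 
    print('t',s['time_s'].__round__(2),'pos',np.round(s['tool_pos'],4),'yaw %.3f'%cur,'tilt %.4f'%np.arccos(-M[2,2]),'F',np.round(s['force'],1),'w %.3f gf %.1f'%(s['gripper_width'],s['gripper_force']))
    print('untwisted',a.round(2),'twist',round(tw/.1,2),'| after twist',(M2.T@d/.02).round(2))
E
python3 - <<'E'
from h import *
goto(.6735,-.132,.022,.164)
c=cap('wrist'); cv2.imwrite('pics/wrist1.png',c['image']); print(c['fx'],c['cx'],c['cy'],c['T'].round(3).tolist())
E
```

```text
t 5.3 pos [ 0.6659 -0.1144  0.1243] yaw 0.169 tilt 0.0012 F [ 0.2  0.8 -0.1] w 1.000 gf 0.0
untwisted [-0.94  0.22  5.11] twist 0.05 | after twist [-0.94  0.23  5.11]
371.64829954431775 316.5965209424323 249.0362405480005 [[0.986, 0.159, 0.053, 0.653], [0.168, -0.937, -0.306, -0.035], [0.001, 0.31, -0.951, 0.294], [0.0, 0.0, 0.0, 1.0]]
```

View pics/wrist1.png

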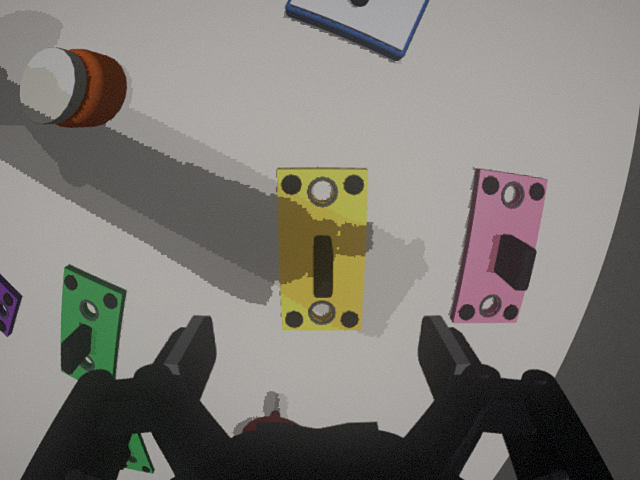

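Wrist view: the yellow plate has pads near (291,185), (354,185), (294,319) and (350,319), with the fin at (322,265). I'll refine from these four.

```bash
cat >> h.py <<'E'
def wray(c,uv,z):
    uv=np.atleast_2d(np.asarray(uv,float)); p=np.c_[(uv[:,0]-c['cx'])/c['fx'],(uv[:,1]-c['cy'])/c['fy']]; r=np.linalg.norm(p,axis=1)+1e-12
    d=np.c_[p*(np.sin(r)/r)[:,None],np.cos(r)]@c['T'][:3,:3].T; o=c['T'][:3,3]; return o+d*((z-o[2])/d[:,2])[:,None]
def near(c,seeds,z,vmax=70,rad=13,dark=True):
    """centroid of the dark (light) blob by each seed pixel, cast onto height z"""
    g=c['image'].max(2); out=[]
    for u,v in seeds:
        m=np.zeros(g.shape,np.uint8); cv2.circle(m,(int(u),int(v)),rad,1,-1); b=blobs((m>0)&((g<vmax) if dark else (g>vmax)),8)
        A,q=max(b,key=lambda t:t[0]); out.append(q); print('  px',q.round(1),A)
    P=wray(c,out,z)[:,:2]*1000; print(P.round(1).tolist(),'mean',P.mean(0).round(1)); return P
E
python3 - <<'E'
from h import *
c=load('wrist'); P=near(c,[(291,185),(354,185),(294,319),(350,319)],.013)
d=(P[0]+P[1]-P[2]-P[3])/2; print(np.linalg.norm(d),np.arctan2(d[1],d[0])-np.pi/2)
goto(*(P.mean(0)/1000),.022,.164)
E
```

```text
px [290.9 184.2] 283
  px [353.3 184.4] 274
  px [293.8 319. ] 204
  px [349.1 319. ] 201
[[640.5, -77.7], [687.4, -69.8], [659.8, -191.1], [706.7, -183.2]] mean [ 673.6 -130.4]
115.04078748814106 0.1684205098638969
t 5.35 pos [ 0.6658 -0.1138  0.1242] yaw 0.169 tilt 0.0013 F [-0.   0.  -0.7] w 1.002 gf 0.0
untwisted [-0.89  0.24  5.11] twist 0.05 | after twist [-0.89  0.24  5.11]
```

Request:
servo_tool(deltas=[[-0.45,0.12,0.5,0,1],[-0.45,0.12,0.7,0,1],[0,0,0.7,0,1],[0,0,0.7,0,1],[0,0,0.7,0,1],[0,0,0.7,0,1],[0,0,0.6,0,1],[0,0,0.4,0,1],[0,0,0.1,0,1],[0,0,0,0,-1],[0,0,0,0,-1],[0,0,0,0,-1],[0,0,0,0,-1],[0,0,0,0,-1],[0,0,0,0,-1],[0,0,0,0,-1],[0,0,0,0,-1]], squeeze=40)

```text
time_s: 7.05
tool_pos: [0.6735, -0.1321, 0.0221]
tcp_rot: [-2.027, -2.4, -0.0]
force: [-1.7, 0.4, 4.3]
gripper_width: 0.141
gripper_force: 39.3
```

Request:
servo_tool(deltas=[[0,0,-0.3,0,-1],[0,0,-0.7,0,-1],[0,0,-1,0,-1],[0,0,-1,0,-1],[0,0,-0.8,0.5,-1],[0,0,-0.4,1,-1],[0,0,0,1,-1],[0,0,0,1,-1],[0.3,0,0,0.5,-1]])

```text
time_s: 7.95
tool_pos: [0.6745, -0.1273, 0.1066]
tcp_rot: [2.467, 1.943, 0.0]
force: [-0.3, 0.3, -1.5]
gripper_width: 0.141
gripper_force: 39.2
```

Request:
servo_tool(deltas=[[0.7,-0.2,0,0,-1],[0.9,-0.2,0,0,-1],[0.9,-0.2,0,0,-1],[0.9,-0.2,0,0,-1],[0.9,-0.2,0,0,-1],[0.9,-0.2,0,0,-1],[0.9,-0.2,0,0,-1],[0.9,-0.2,0,0,-1],[0.9,-0.2,0,0,-1],[0.9,-0.2,0,0,-1],[0.9,-0.2,0,0,-1],[0.9,-0.2,0,0,-1],[0.8,-0.2,0,0,-1],[0.5,-0.2,0,0,-1],[0,0,0,0,-1],[0,0,0,0,-1]])

```text
time_s: 9.55
tool_pos: [0.6747, 0.1176, 0.1057]
tcp_rot: [2.463, 1.949, -0.001]
force: [0.6, -0.5, -0.9]
gripper_width: 0.144
gripper_force: 39.2
```

Run:
```python
from h import *
goto(.676,.119,.075,-.238)
c=cap('wrist'); cv2.imwrite('pics/wrist2.png',c['image'])
```

```text
t 9.55 pos [0.6747 0.1176 0.1057] yaw -0.232 tilt 0.0010 F [ 0.6 -0.5 -0.9] w 0.144 gf 39.2
untwisted [0.08 0.05 1.54] twist 0.06 | after twist [0.08 0.05 1.54]
```

View pics/wrist2.png

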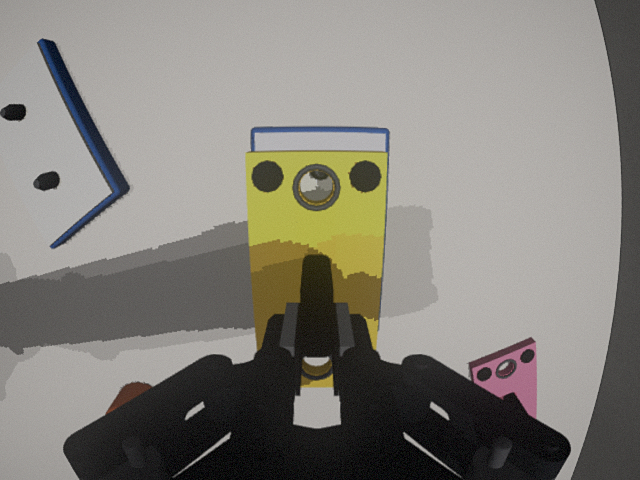

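Wrist view: the plate's hole at (317,187) shows the dowel tip at (317,174). The base's far edge runs from (251,129) to (389,130), and the plate's pads are at (267,176) and (364,176).

Run:
```python
from h import *
c=load('wrist'); s=env.get_state(); yaw=-.232; ax=np.array([-np.sin(yaw),np.cos(yaw)]); lx=np.array([ax[1],-ax[0]])
P=near(c,[(267,176),(364,176)],float(s['tool_pos'][2])-.022+.013,rad=18)
pc=P.mean(0)-57.5*ax; print('plate centre',pc,'rel TCP along/lateral',(pc-s['tool_pos'][:2]*1000)@np.c_[ax,lx])
D=near(c,[(317,175)],.047,vmax=60,rad=9); print('dowel-52 =>',D[0]-52*ax)
# far deck edge: white->blue in the columns
hsv=cv2.cvtColor(c['image'],cv2.COLOR_BGR2HSV); 
e=[]
for u in range(262,380,6):
    col=hsv[115:150,u]; b=np.where((col[:,1]>120)&(abs(col[:,0].astype(int)-110)<20))[0]
    if len(b): e.append((u,115+b.min(),115+b.max()))
e=np.array(e); 
Q=wray(c,e[:,[0,2]]+[0,.5],.025)[:,:2]*1000; p=np.polyfit(Q[:,0],Q[:,1],1); print('edge slope yaw',np.arctan(p[0]),'dist edge from tcp along',((Q-s['tool_pos'][:2]*1000)@ax).mean())
row=hsv[140]; b=np.where((row[:,1]>120)&(abs(row[:,0].astype(int)-110)<20))[0]; b=b[(b>235)&(b<405)]; print(b)
print(wray(c,[(b[b<320].max()+.5,140),(b[b>320].min()-.5,140)],.025)*1000)
```

```text
px [266.9 176.1] 708
  px [364.7 176. ] 717
[[665.4, 180.7], [711.3, 169.9]] mean [688.3 175.3]
plate centre [675.12556448 119.32682785] rel TCP along/lateral [ 2.56088551 -0.30510959]
  px [318.1 175.7] 38
[[688.2, 169.1]] mean [688.2 169.1]
dowel-52 => [676.29045171 118.48438717]
edge slope yaw -0.23099230441887866 dist edge from tcp along 81.81686502872175
[252 387]
[[650.70995831 200.83760953  25.        ]
 [738.16363745 180.28293644  25.        ]]
```

Request:
servo_tool(deltas=[[-0.05,0.07,0.3,0,-1],[0,0,0.5,0,-1],[0,0,0.5,0,-1],[0,0,0.3,0,-1],[0,0,0.15,0,-1],[0,0,0.15,0,-1],[0,0,0.15,0,-1],[0,0,0.1,0,-1],[0,0,0.1,0,-1],[0,0,0,0,-1]])

```text
time_s: 10.6
tool_pos: [0.6765, 0.1181, 0.061]
tcp_rot: [-2.463, -1.95, -0.003]
force: [2.1, 2.0, -0.7]
gripper_width: 0.14
gripper_force: 39.3
```

Run:
```python
from h import *
goto(.676,.119,.047,-.235); print(env.get_state()['moment'])
```

```text
t 10.6 pos [0.6765 0.1181 0.061 ] yaw -0.231 tilt 0.0018 F [ 2.1  2.  -0.7] w 0.140 gf 39.3
untwisted [ 0.04 -0.04  0.7 ] twist 0.04 | after twist [ 0.04 -0.04  0.7 ]
[ 0.49981933 -0.38031466  0.02689869]
```

Request:
servo_tool(deltas=[[0,0,0.1,0,-1],[0,0,0.1,0,-1],[0,0,0.1,0,-1],[0,0,0.1,0,-1],[0,0,0,0,-1]])

```text
time_s: 11.1
tool_pos: [0.6762, 0.1178, 0.0525]
tcp_rot: [-2.463, -1.95, -0.002]
force: [2.3, 2.9, -1.0]
gripper_width: 0.144
gripper_force: 39.2
```

Request:
servo_tool(deltas=[[0.03,0,0.1,0,-1],[0,0,0.1,0,-1],[0,0,0.07,0,-1],[0,0,0.05,0,-1],[0,0,0,0,-1],[0,0,0,0,-1]])

```text
time_s: 11.7
tool_pos: [0.6767, 0.1192, 0.0471]
tcp_rot: [-2.462, -1.95, -0.004]
force: [1.3, 5.8, 3.9]
gripper_width: 0.144
gripper_force: 39.8
```

Request:
servo_tool(deltas=[[0,0,0.05,0,-1],[0,0,0,0,-1]])

```text
time_s: 11.9
tool_pos: [0.6767, 0.1192, 0.0471]
tcp_rot: [-2.462, -1.95, -0.004]
force: [-0.3, 4.9, 8.8]
gripper_width: 0.141
gripper_force: 40.4
```

Force is rising with no further travel, so the plate is on the deck. Releasing slowly, then lifting.

Request:
servo_tool(deltas=[[0,0,0,0,-0.5],[0,0,0,0,-0.3],[0,0,0,0,0],[0,0,0,0,0],[0,0,0,0,0.3],[0,0,-0.2,0,0.3],[0,0,-0.5,0,0.5],[0,0,-1,0,1],[0,0,-1,0,1],[0,0,-1,0,1],[0,0,-1,0,1],[0,0,-1,0,1],[0,0,-1,0,1],[0,0,-0.5,0,1]])

```text
time_s: 13.3
tool_pos: [0.6773, 0.1175, 0.1924]
tcp_rot: [2.462, 1.948, 0.006]
force: [-0.3, -0.6, -0.2]
gripper_width: 1.002
gripper_force: 0.0
```

Run:
```python
from h import *
goto(.448,-.262,.13,-.207)
c=cap('wrist'); cv2.imwrite('pics/wrist3.png',c['image'])
```

```text
t 13.3 pos [0.6773 0.1175 0.1924] yaw -0.232 tilt 0.0041 F [-0.3 -0.6 -0.2] w 1.002 gf 0.0
untwisted [-21.11  -6.81   3.06] twist -0.25 | after twist [-20.93  -7.33   3.06]
```

View pics/wrist3.png

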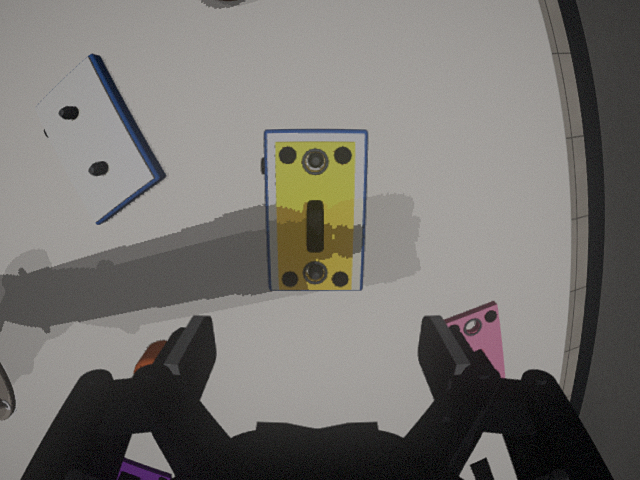

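The wrist view shows the yellow plate home on the wide base, with dowels through the holes at (315,160) and (315,272). Now the green plate.

Request:
servo_tool(deltas=[[-0.5,-0.15,0,-0.25,1],[-1,-0.35,0,0,1],[-1,-0.35,0,0,1],[-1,-0.35,0,0,1],[-1,-0.35,0,0,1],[-1,-0.35,0,0,1],[-1,-0.35,0,0,1],[-1,-0.35,0,0,1],[-1,-0.35,0,0,1],[-1,-0.35,0,0,1],[-1,-0.35,0,0,1],[-1,-0.35,0,0,1],[-1,-0.35,0,0,1],[-1,-0.35,0,0,1],[-1,-0.35,0,0,1],[-1,-0.35,0.3,0,1],[-1,-0.35,0.6,0,1],[-1,-0.35,0.6,0,1],[-1,-0.35,0.6,0,1],[-0.7,-0.35,0.6,0,1]])

```text
time_s: 15.35
tool_pos: [0.4625, -0.2322, 0.135]
tcp_rot: [2.44, 1.978, -0.0]
force: [0.2, 0.6, -0.0]
gripper_width: 1.002
gripper_force: 0.0
```

Request:
servo_tool(deltas=[[-0.5,-0.35,0.3,0,1],[0,-0.2,0,0,1],[0,0,0,0,1],[0,0,0,0,1]])

```text
time_s: 15.75
tool_pos: [0.4521, -0.2369, 0.1298]
tcp_rot: [2.437, 1.982, 0.002]
force: [-0.2, -0.4, -0.4]
gripper_width: 1.001
gripper_force: 0.0
```

Run:
```python
from h import *
goto(.448,-.262,.022,-.207)
c=cap('wrist'); cv2.imwrite('pics/wrist4.png',c['image'])
```

```text
t 15.75 pos [ 0.4521 -0.2369  0.1298] yaw -0.205 tilt 0.0016 F [-0.2 -0.4 -0.4] w 1.001 gf 0.0
untwisted [-1.27  0.05  5.39] twist 0.02 | after twist [-1.27  0.05  5.39]
```

View pics/wrist4.png

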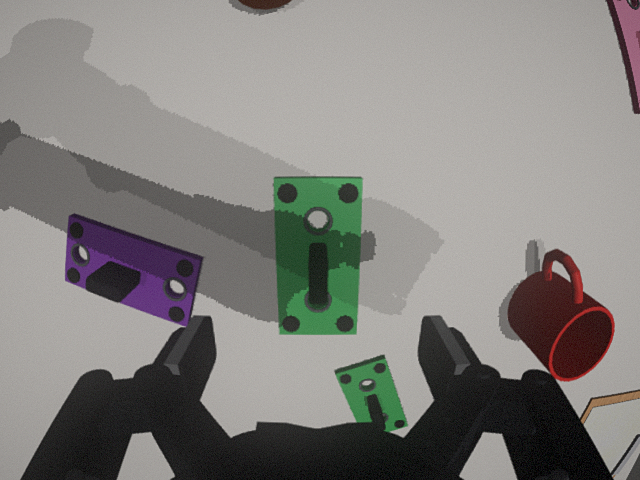

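Wrist view: the large green plate has pads at (287,193), (348,193), (291,324) and (345,324). The small green plate, at (372,393), is clear of the fingers.

Run:
```python
from h import *
c=load('wrist'); P=near(c,[(287,193),(348,193),(291,324),(345,324)],.013,vmax=60)
d=(P[0]+P[1]-P[2]-P[3])/2; y=np.arctan2(d[1],d[0])-np.pi/2; print(np.linalg.norm(d),y)
goto(*(P.mean(0)/1000),.022,y)
```

```text
px [287. 193.] 275
  px [347.9 193.1] 255
  px [290.3 323.2] 188
  px [344.4 323.3] 184
[[436.8, -200.1], [483.2, -209.9], [413.3, -312.4], [460.0, -322.2]] mean [ 448.3 -261.2]
114.69111113126868 -0.20528379222483073
t 15.8 pos [ 0.4522 -0.2369  0.1299] yaw -0.205 tilt 0.0016 F [-0.6  0.1 -0.5] w 0.996 gf 0.0
untwisted [-1.23  0.05  5.39] twist 0.0 | after twist [-1.23  0.05  5.39]
```

Request:
servo_tool(deltas=[[-0.5,0.05,0.5,0,1],[-0.5,0,0.7,0,1],[-0.2,0,0.7,0,1],[0,0,0.7,0,1],[0,0,0.7,0,1],[0,0,0.7,0,1],[0,0,0.7,0,1],[0,0,0.5,0,1],[0,0,0.2,0,1],[0,0,0,0,-1],[0,0,0,0,-1],[0,0,0,0,-1],[0,0,0,0,-1],[0,0,0,0,-1],[0,0,0,0,-1],[0,0,0,0,-1],[0,0,0,0,-1]], squeeze=40)

```text
time_s: 17.5
tool_pos: [0.4478, -0.2615, 0.0216]
tcp_rot: [2.438, 1.98, 0.001]
force: [1.1, -0.8, 1.9]
gripper_width: 0.143
gripper_force: 40.3
```

Request:
servo_tool(deltas=[[0,0,-0.3,0,-1],[0,0,-0.7,0,-1],[0,0,-1,0,-1],[0,0,-1,0,-1],[0,0,-1,0,-1],[0,0,-1,-0.4,-1],[0,0,-1,-0.9,-1],[0,0,-1,-1,-1],[0,0,-1,-1,-1],[0,0,-0.5,-1,-1],[0.3,0.1,0,-0.5,-1],[0.7,0.23,0,0,-1],[1,0.33,0,0,-1],[1,0.33,0,0,-1],[1,0.33,0,0,-1],[1,0.33,0,0,-1],[1,0.33,0,0,-1],[1,0.33,0,0,-1],[1,0.33,0,0,-1],[1,0.33,0,0,-1]])

```text
time_s: 19.5
tool_pos: [0.4551, -0.0717, 0.1917]
tcp_rot: [-1.899, -2.502, 0.0]
force: [-0.8, 0.8, -1.9]
gripper_width: 0.143
gripper_force: 39.9
```

Request:
servo_tool(deltas=[[1,0.33,0,0,-1],[1,0.33,0,0,-1],[1,0.33,0,0,-1],[1,0.33,0,0,-1],[1,0.33,0,0,-1],[1,0.33,0,0,-1],[1,0.33,0,0,-1],[1,0.33,0.3,0,-1],[1,0.33,0.7,0,-1],[1,0.33,0.8,0,-1],[1,0.33,0.8,0,-1],[1,0.33,0.8,0,-1],[1,0.33,0.6,0,-1],[1,0.33,0.5,0,-1],[0.7,0.2,0,0,-1],[0.3,0.1,0,0,-1],[0,0,0,0,-1],[0,0,0,0,-1]])

```text
time_s: 21.3
tool_pos: [0.4704, 0.2425, 0.102]
tcp_rot: [1.899, 2.501, 0.001]
force: [0.1, -0.9, -2.7]
gripper_width: 0.146
gripper_force: 39.9
```

Run:
```python
from h import *
goto(.4705,.254,.1057,.274)
```

```text
t 21.3 pos [0.4704 0.2425 0.102 ] yaw 0.272 tilt 0.0009 F [ 0.1 -0.9 -2.7] w 0.146 gf 39.9
untwisted [ 0.55  0.16 -0.19] twist -0.02 | after twist [ 0.55  0.16 -0.19]
```

Request:
servo_tool(deltas=[[0.3,0.1,0,0,-1],[0.25,0.06,0,0,-1],[0,0,0,0,-1],[0,0,0,0,-1]])

```text
time_s: 21.7
tool_pos: [0.47, 0.2549, 0.1014]
tcp_rot: [1.898, 2.503, 0.0]
force: [0.6, -0.1, -2.2]
gripper_width: 0.143
gripper_force: 39.9
```

Run:
```python
from h import *
goto(.4705,.254,.047,.274)
c=cap('wrist'); cv2.imwrite('pics/wrist5.png',c['image'])
```

```text
t 21.7 pos [0.47   0.2549 0.1014] yaw 0.273 tilt 0.0001 F [ 0.6 -0.1 -2.2] w 0.143 gf 39.9
untwisted [-0.05  0.01  2.72] twist -0.01 | after twist [-0.05  0.01  2.72]
```

View pics/wrist5.png

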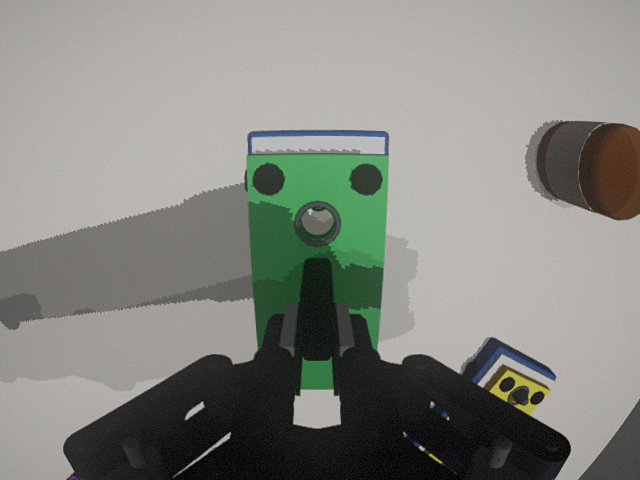

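Wrist view: pads at (268,179) and (366,179), hole at (318,223), dowel tip just visible at (317,208), and the base's far edge at row 132.

Run:
```python
from h import *
c=load('wrist'); s=env.get_state(); yaw=.273; ax=np.array([-np.sin(yaw),np.cos(yaw)]); lx=np.array([ax[1],-ax[0]]); B=np.c_[ax,lx]; t=s['tool_pos'][:2]*1000
P=near(c,[(268,179),(366,179)],float(s['tool_pos'][2])-.022+.013,rad=18,vmax=50)
pc=P.mean(0)-57.5*ax; print('plate rel TCP along/lateral',(pc-t)@B)
D=near(c,[(317,208)],.048,vmax=70,rad=7); print('dowel-35 rel',(D[0]-35*ax-t)@B)
print('top rect rel',(np.array([469.7,253.1])-t)@B,'dowels mid', (np.array([471.9,254.8])-t)@B)
hsv=cv2.cvtColor(c['image'],cv2.COLOR_BGR2HSV); e=[]
for u in range(262,380,6):
    col=hsv[115:152,u]; b=np.where((col[:,1]>120)&(abs(col[:,0].astype(int)-110)<20))[0]
    if len(b): e.append((u,115+b.max()))
Q=wray(c,np.array(e)+[0,.5],.025)[:,:2]*1000; p=np.polyfit(Q[:,0],Q[:,1],1); print('edge yaw',np.arctan(p[0]),'along',((Q-t)@ax).mean()-80)
row=hsv[143]; b=np.where((row[:,1]>120)&(abs(row[:,0].astype(int)-110)<20))[0]; b=b[(b>235)&(b<405)]; print(b)
print(((wray(c,[(b[b<320].max()+.5,143),(b[b>320].min()-.5,143)],.025)[:,:2]*1000-t)@B))
```

```text
px [269.3 192.6] 15Traceback (most recent call last):
  File "<stdin>", line 3, in <module>
  File "h.py", line 36, in near
    A,q=max(b,key=lambda t:t[0]); out.append(q); print('  px',q.round(1),A)
        ~~~^^^^^^^^^^^^^^^^^^^^^
ValueError: max() iterable argument is empty
```

Run:
```python
from h import *
c=load('wrist'); s=env.get_state(); yaw=.273; ax=np.array([-np.sin(yaw),np.cos(yaw)]); lx=np.array([ax[1],-ax[0]]); B=np.c_[ax,lx]; t=s['tool_pos'][:2]*1000
g=c['image'].max(2); print(g[179,268],g[200:216:2,317],g[208,305:330:2])
P=near(c,[(268,179),(366,179)],float(s['tool_pos'][2])-.022+.013,rad=20,vmax=75)
pc=P.mean(0)-57.5*ax; print('plate rel TCP along/lateral',(pc-t)@B)
D=near(c,[(317,208)],.048,vmax=85,rad=5); print('dowel-35 rel',(D[0]-35*ax-t)@B)
print('top rect rel',(np.array([469.7,253.1])-t)@B,'dowels mid', (np.array([471.9,254.8])-t)@B)
hsv=cv2.cvtColor(c['image'],cv2.COLOR_BGR2HSV); e=[]
for u in range(262,380,6):
    col=hsv[115:150,u]; b=np.where((col[:,1]>120)&(abs(col[:,0].astype(int)-110)<20))[0]
    if len(b): e.append((u,115+b.max()))
Q=wray(c,np.array(e)+[0,.5],.025)[:,:2]*1000; p=np.polyfit(Q[:,0],Q[:,1],1); print('edge yaw',np.arctan(p[0]),'along',((Q-t)@ax).mean()-80)
row=hsv[143]; b=np.where((row[:,1]>120)&(abs(row[:,0].astype(int)-110)<20))[0]; b=b[(b>235)&(b<405)]; print(b)
if (b<320).any() and (b>320).any(): print(((wray(c,[(b[b<320].max()+.5,143),(b[b>320].min()-.5,143)],.025)[:,:2]*1000-t)@B))
```

```text
57 [132  79  82  72  81  44 122 129] [ 85  68  83 111  45  58  81  81  59  55  71  68  88]
  px [268. 179.] 750
  px [365.8 179. ] 738
[[432.5, 304.2], [478.0, 316.9]] mean [455.3 310.6]
plate rel TCP along/lateral [0.22278212 0.85724648]
  px [317.2 207.4] 54
[[461.8, 288.1]] mean [461.8 288.1]
dowel-35 rel [-0.67205706  1.05717534]
top rect rel [-1.49848137 -0.72030855] dowels mid [-0.45460595  1.85657409]
edge yaw 0.2761683630515518 along -1.7381118958769974
[249 250 386]
[[ 73.57950832 -42.87789601]
 [ 73.66472349  46.16639591]]
```

Request:
servo_tool(deltas=[[0.03,0.03,0.3,0,-1],[0,0,0.5,0,-1],[0,0,0.5,0,-1],[0,0,0.2,0,-1],[0,0,0.1,0,-1],[0,0,0.1,0,-1],[0,0,0.1,0,-1],[0,0,0.1,0,-1],[0,0,0.1,0,-1],[0,0,0,0,-1]])

```text
time_s: 22.75
tool_pos: [0.4703, 0.2556, 0.0611]
tcp_rot: [-1.898, -2.503, 0.0]
force: [-0.2, 0.6, -2.8]
gripper_width: 0.143
gripper_force: 39.9
```

Request:
servo_tool(deltas=[[0,0,0.1,0,-1],[0,0,0.1,0,-1],[0,0,0.1,0,-1],[0,0,0.1,0,-1],[0,0,0.1,0,-1],[0,0,0,0,-1]])

```text
time_s: 23.35
tool_pos: [0.4702, 0.2557, 0.051]
tcp_rot: [-1.898, -2.503, 0.0]
force: [0.4, 1.0, -2.4]
gripper_width: 0.145
gripper_force: 39.8
```

Request:
servo_tool(deltas=[[0,0,0.1,0,-1],[0,0,0.07,0,-1],[0,0,0.05,0,-1],[0,0,0.05,0,-1],[0,0,0,0,-1],[0,0,0,0,-1]])

```text
time_s: 23.95
tool_pos: [0.4707, 0.2561, 0.0466]
tcp_rot: [-1.898, -2.503, -0.002]
force: [-1.9, 1.1, 5.4]
gripper_width: 0.144
gripper_force: 40.7
```

On the deck: Fz is up 8 N with the height as expected. Releasing.

Request:
servo_tool(deltas=[[0,0,0,0,-0.5],[0,0,0,0,-0.3],[0,0,0,0,0],[0,0,0,0,0],[0,0,0,0,0.3],[0,0,-0.2,0,0.3],[0,0,-0.5,0,0.5],[0,0,-1,0,1],[0,0,-1,0,1],[0,0,-1,0,1],[0,0,-1,0,1],[0,0,-1,0,1],[0,0,-1,0,1],[0,0,-0.5,0,1],[0,0,0,0,1],[0,0,0,0,1]])

```text
time_s: 25.55
tool_pos: [0.47, 0.2555, 0.1896]
tcp_rot: [-1.898, -2.503, 0.001]
force: [-0.1, 1.3, 0.3]
gripper_width: 1.004
gripper_force: 0.0
```

Run:
```python
from h import *
c=cap('wrist'); w=c['image'][90:330,180:460]; t=cap('side'); u=t['image'][120:300,180:400]
P=pts(t); H,S,V=cv2.split(cv2.cvtColor(t['image'],cv2.COLOR_BGR2HSV))
for k,h,b in(('yellow',28,(284,170,355,235)),('green',65,(185,180,264,240))):
    m=np.zeros(H.shape,bool); m[b[1]:b[3],b[0]:b[2]]=1; m&=(S>120)&(V>50)&(abs(H.astype(int)-h)<18); q=P[m]; q=q[abs(q[:,2]-.035)<.01]
    co=np.linalg.lstsq(np.c_[q[:,:2],np.ones(len(q))],q[:,2],rcond=None)[0]; print(k,m.sum(),'top z',np.median(q[:,2]),'mean xy',q[:,:2].mean(0),'slope',co[:2])
a=cv2.resize(w,(400,343)); d=cv2.resize(u,(400,327)); cv2.imwrite('pics/final.png',np.hstack([a[:327],d]))
print(env.get_state()['time_s'])
```

```text
yellow 658 top z 0.03566624184550893 mean xy [0.66644973 0.1057823 ] slope [0.0253038  0.00682436]
green 448 top z 0.035765620396529973 mean xy [0.46752704 0.2475111 ] slope [ 0.00136614 -0.00662042]
25.65
```

View pics/final.png

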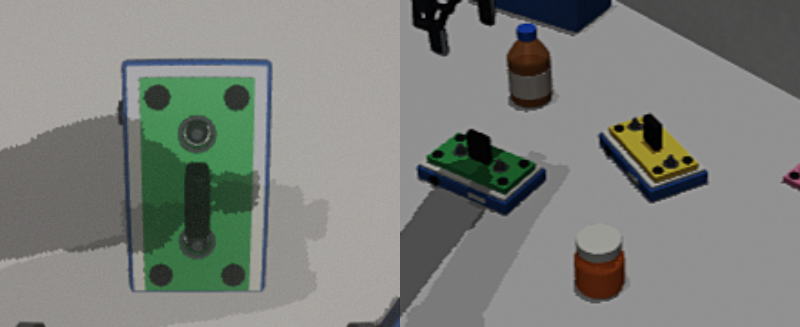

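Both plates look flat on their decks with the dowels through (left: green; right: both). Yellow's plane fit gives a 0.025 slope, so I'll check it against the top view before handing in.

Run:
```python
from h import *
c=cap('top'); P=pts(c); H,S,V=cv2.split(cv2.cvtColor(c['image'],cv2.COLOR_BGR2HSV))
for k,h,b in(('yellow',28,(222,152,308,217)),('green',65,(162,240,250,308))):
    m=np.zeros(H.shape,np.uint8); m[b[1]:b[3],b[0]:b[2]]=1; m[~((S>120)&(V>40)&(abs(H.astype(int)-h)<18))]=0
    if m.sum()<200: print(k,'hidden',m.sum()); continue
    ce,sz,an,_=rect(c,m,.035); q=P[cv2.erode(m,np.ones((3,3)))>0]; q=q[abs(q[:,2]-.035)<.006]
    co=np.linalg.lstsq(np.c_[q[:,:2],np.ones(len(q))],q[:,2],rcond=None)[0]; print(k,ce.round(1),sz.round(1),an.round(3),len(q),'z',np.median(q[:,2]).round(4),'slope',co[:2].round(4))
```

```text
yellow [676.8 118.7] [139.7  70.2] 1.335 991 z 0.0352 slope [-0.0037  0.0038]
green [472. 255.] [ 69.3 142. ] -1.301 1026 z 0.0351 slope [-0.0026 -0.0009]
```

Both plates read level, with their tops at 35 mm and their middles within about 3 mm of the decks'. Handing in.

```bash
python3 -c "
from rig import env
print(env.sign_off())"
```

```text
the job is handed in; nothing more can be done
None
```

I loaded the yellow plate on the wide base and the green plate on the narrow base, both flat with dowels through the holes and released, and handed the job in at about 26 s; sign-off returned no verdict.

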